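# Tip the drained racks back onto their feet

### The arm

A 6-joint arm with a two-finger parallel gripper is mounted at the origin on the work surface. World frame = base frame: x ahead of the robot, y to its left, z up, the work surface at z = 0. Lengths are in m, angles in rad, forces in N, time in s.
With the tool pointing down it reaches from about 0.4 to 0.825 m from the base axis. Payload 7 kg.
Tool frame: the origin (TCP) lies at the centre of the arm's flange, where the gripper is bolted on; the fingertips stand 178 mm ahead of it and the grasp point (between the pads) lies arm.tcp_to_grasp ahead of it (arm.tcp_to_grasp is the distance from the TCP to the grasp point, in m); z points along the fingers, y is the direction in which the jaws open and shut (so a half turn about z gives the same grasp; the last joint's range is limited). The gripper opens to 88 mm and grips with 3 to 60 N. Pads are 19 mm wide; open, the fingers measure 130 mm over their backs; the gripper's body (78 mm by 193 mm) begins 47 mm behind the grasp point.
Start: joints at [-0.938, 0.359, 0.012, 0, -1.224, -0.288], TCP at [0.228, -0.635, 0.405] pointing down, gripper open.
Joint ranges: [-3.07, 3.07], [-1.43, 2.12], [-1.02, 1.25], [-3.03, 1.67], [-3.05, -0], [-3.03, 3.03]. Speed limits (rad/s): [2.39, 2.39, 3.01, 3.14, 3.14, 3.14].

### API

Orientations are given as [roll, pitch, yaw] about the fixed x, y, z axes, in that order (R = Rz(yaw) Ry(pitch) Rx(roll)).
In Python, from station import arm gives the robot as it stands.
- The arm moves only by the tool move_arm, never from a script. Its argument "deltas" is a list of rows, each a list of 6 numbers: the shift along the world's x, y, z in mm, then the turn, a rotation vector about the world's x, y, z in degrees. In form: [[tx, ty, tz, ax, ay, az], ...]. A call has exactly 5 rows; each row shifts and turns the commanded pose from where the row before left it; what a row does not reach is not made up. A row lasts 1/12 s, in which the tool goes at most 41.7 mm and 7.16 degrees, less where a joint would pass 70% of its speed; a pose out of reach is approached as far as the arm can. A call with a gripper value outside its range is refused whole. "claw" is the closure in counts, from 0 (fully open) to 255 (shut), set as the call begins (left out, the last holds). The fingers move at their own pace and stop on an object; "squeeze" is the grip in N (left out, the last holds). Time passes only in rows, so rows that do not move let the fingers close, or fill a call up. It gives the time, the measured TCP pose, the force and the opening at its end, in the units of the state.
- arm.get_state(): the state, without advancing time (a new reading comes with each control period).
- arm.grab_frame(name): name is "scene" or "top"; returns the picture (480x640x3 uint8, red, green, blue); there is no depth.
- arm.calibration(name): a dict with "intrinsics" (3x3 intrinsics, pixels), "T" (4x4, takes a point from camera to world coordinates). Camera axes: x right, y up, looking along -z (the intrinsics and any distortion apply to the point x, -y, -z); pixel columns grow to the right and rows downward; lengths in m; the calibration is good to about 2 mm. A picture is of the moment at which its call begins. calibration takes no time and is no camera call.
- arm.job_done(): hands the job in, once; it reports no verdict.
Trained networks look in the newest picture that a camera, given by its name, has taken for a name from the list of things; names that differ only in an ending like _2 or _b are one class to them, and where a whole thing is asked for, a point or a joint stands for the part that bears it (a point fixed in the world has none). Each returns a list of dicts, best first, with "score" (0 to 1); they miss things now and then, are a little off and sometimes report something else, mostly with a low value. They report only what shows in the picture. A call takes as long as a camera call. They do not tell look-alikes from the thing itself.
- arm.spot_in(thing, camera): "xy" ([column, row] in pixels, amid what is visible of it).
- arm.masks_of(thing, camera): "pixels" (480x640 bool, what is visible of it) and "xy" ([column, row] in pixels, amid what is visible of it).
- arm.spot_point(thing, camera): "xy" ([column, row] in pixels: a listed point, or the origin of a listed thing).
The state is a dict: "t": time; "q": joint angles; "qd": joint speeds; "joint_efforts": joint torques, N m; "eef_pos": TCP position; "ee_rot": TCP orientation; "force": force on the tool from outside, world axes, zero at the start; "moment": the same for the moment, N m; "width": finger opening in m.
Only numpy, scipy, OpenCV 4.12 (cv2) and the standard library are available. Lean on these libraries where they do the work, as an engineer would, in place of code of your own. Each camera call takes 0.05 s, during which the arm holds its last target. There are 200 camera calls.

### The job

Two washed laboratory racks, a pipette-tip rack and a tube rack, have been left on edge to drain. Push each one over where it stands so that it comes down flat on its feet with the holes facing up; only push, do not pick either rack up off the bench, and leave the other things where they are.

Things in the scene. Friction and masses are not known exactly. Their poses are not given: they have to be found in the camera images.
- tip_rack: Empty pipette-tip rack: closed purple box, yellow top with 96 small dark holes; 122 long, 85 wide, 50 mm from underside (with four 6 mm corner feet) to hole face. Origin: centre of the underside; z out of the hole face, x lengthwise. Starts on its -y long edge: z level, pointing any way, y up. Loose, 0.11 to 0.23 kg.
- tube_rack: Empty tube rack: lime-green open frame of three plates and two end walls, 32 larger dark holes in the top plate; 160 long, 80 wide, 44 mm from underside (with four 6 mm corner feet) to hole face. Origin: centre of the underside; z out of the hole face, x lengthwise. Starts on its -y long edge: z level, pointing any way, y up. Loose, 0.09 to 0.2 kg.
- tip_rack_mid (a point): Centre of the tip rack, 42.5 mm high on edge, 25 mm on its feet. Pushed near the top of its hole face, towards the underside, the rack turns about the underside's lower edge without sliding, passes its balance at about 30 degrees (this point is then 49 mm high) and falls onto its feet; the space there is free.
- tube_rack_mid (a point): Centre of the tube rack, 40 mm high on edge, 22 mm on its feet. Pushed near the top of its hole face, towards the underside, the rack turns about the underside's lower edge without sliding, passes its balance at about 30 degrees (this point is then 46 mm high) and falls onto its feet; the space there is free.
- bottle: Bystander: stoppered amber glass bottle, 68 mm wide, 138 mm tall, standing on the bench. Origin at the centre of its underside, z up.
- beaker: Bystander: open glass beaker, 64 mm wide, 85 mm tall, standing on the bench. Origin at the centre of its underside, z up.
- tissue_box: Bystander: green tissue carton, 85 x 120 x 60 mm tall, standing on the bench. Origin at the centre of its underside, z up.
- timer: Bystander: flat grey bench timer, 60 x 60 x 18 mm, standing on the bench. Origin at the centre of its underside, z up.
Not all that is in view belongs to the job. Leave any pink or red look-alike of the tip_rack alone. Of the things shaped like the tube_rack, the lime one is meant.

How it is judged:
At the end, for the whole second after the job is handed in: Both racks rest flat on their feet on the bench, holes up (within 0.08 rad), at rest, with their middles within 150 mm of where they started; the bystanders are within 30 mm of their places (angle between each of tip_rack, tube_rack's own z axis and vertical below 0.08 rad and height (world z) of tip_rack_mid below 0.031 m and distance of each of tip_rack_mid, tube_rack_mid from where it was at the start of the episode below 0.15 m and linear speed of each of tip_rack, tube_rack below 0.02 m/s and angular speed of each of tip_rack, tube_rack below 0.1 rad/s and height (world z) of tube_rack_mid below 0.028 m and distance of each of bottle, beaker, tissue_box, timer from where it was at the start of the episode below 0.03 m); the robot touches nothing.
It fails at once if the tip rack is lifted off the bench (its middle rises above 75 mm) (height (world z) of tip_rack_mid above 0.075 m).
It fails at once if the tube rack is lifted off the bench (its middle rises above 75 mm) (height (world z) of tube_rack_mid above 0.075 m).
It fails at once if the bottle, beaker, tissue box or timer is pushed more than 30 mm or knocked over (distance of any of bottle, beaker, tissue_box, timer from where it was at the start of the episode above 0.03 m or angle between any of bottle, beaker, tissue_box, timer's own z axis and vertical above 0.5 rad).
It also fails if it takes over 48 s, if anything falls off the work surface, if the arm or the gripper's body presses on something with over 40 N, if the wrist force passes 120 N, or if a joint passes its speed limit or range.

## Working session

There is one attempt and no reset: what is moved stays moved. The work goes in short steps, Python scripts to look and compute and a tool call to move; the robot and the scene stay as the last step left them, time stands still between calls to the robot, and variables do not carry over. Pictures are saved under pics/ and viewed, about 8 in all and at most 12, crops included, and the job is handed in when it is done.

Besides the shell and the picture viewer there is one more tool, called after ">>>" as a command line: name --pt "numbers of a row" for each row, then --argument value for the rest. move_arm: Moves the arm, as the interface text tells. Its arguments: {"type":"object","properties":{"deltas":{"type":"array","items":{"type":"array","items":{"type":"number"}}},"claw":{"type":"number"},"squeeze":{"type":"number"}},"required":["deltas"]}

```bash
mkdir -p pics; cat > h.py <<'E'
import numpy as np, cv2
from station import arm
def cal(n):
    c=arm.calibration(n); return np.array(c["intrinsics"]),np.array(c["T"])
def ray(n,uv,z):
    K,T=cal(n); d=np.linalg.inv(K)@[uv[0],uv[1],1]; d=T[:3,:3]@[d[0],-d[1],-d[2]]; o=T[:3,3]
    return o+d*(z-o[2])/d[2]
def proj(n,p):
    K,T=cal(n); c=T[:3,:3].T@(np.array(p)-T[:3,3]); u=K@[c[0],-c[1],-c[2]]; return u[:2]/u[2]
def save(n,f):
    im=arm.grab_frame(n); cv2.imwrite("pics/"+f,im[:,:,::-1]); return im
E
python3 - <<'E'
from h import *
for n in("scene","top"):
    save(n,n+"0.png"); print(n,cal(n)[1][:3,3], {k:v for k,v in arm.calibration(n).items() if k not in("T","intrinsics")})
    for t in("tip_rack","tube_rack","bottle","beaker","tissue_box","timer"):
        print(t,[(np.round(d["xy"]),round(d["score"],2),np.round(ray(n,d["xy"],.04)[:2],3)) for d in arm.spot_in(t,n)])
print(arm.tcp_to_grasp,arm.get_state()["t"],arm.get_state()["ee_rot"])
E
```

```text
scene [1.40526988 0.14906302 0.8265392 ] {}
tip_rack [(array([227., 180.]), 0.88, array([ 0.31 , -0.298])), (array([266., 226.]), 0.86, array([ 0.467, -0.149])), (array([217., 294.]), 0.72, array([ 0.703, -0.183]))]
tube_rack [(array([413., 338.]), 0.59, array([0.727, 0.21 ])), (array([408., 257.]), 0.56, array([0.501, 0.183]))]
bottle [(array([288., 328.]), 0.64, array([ 0.755, -0.023]))]
beaker [(array([540., 312.]), 0.78, array([0.602, 0.452]))]
tissue_box [(array([140., 211.]), 0.97, array([ 0.485, -0.456]))]
timer [(array([138., 213.]), 0.68, array([ 0.494, -0.455])), (array([518., 271.]), 0.58, array([0.491, 0.416]))]
top [ 0.35246428 -0.02660059  1.11384848] {}
tip_rack [(array([463., 348.]), 0.92, array([ 0.309, -0.307])), (array([395., 169.]), 0.69, array([ 0.714, -0.175])), (array([383., 271.]), 0.6, array([ 0.477, -0.141]))]
tube_rack [(array([232., 163.]), 0.95, array([0.733, 0.205])), (array([237., 266.]), 0.66, array([0.491, 0.187]))]
bottle [(array([330., 143.]), 0.87, array([ 0.778, -0.025])), (array([385., 273.]), 0.46, array([ 0.473, -0.145]))]
beaker [(array([125., 203.]), 0.8, array([0.638, 0.45 ])), (array([237., 268.]), 0.19, array([0.486, 0.185]))]
tissue_box [(array([532., 273.]), 0.69, array([ 0.472, -0.467]))]
timer [(array([138., 279.]), 0.73, array([0.464, 0.407]))]
0.1593 0.7 [-3.14159175e+00 -4.52286068e-06 -2.79680990e+00]
```

View pics/top0.png

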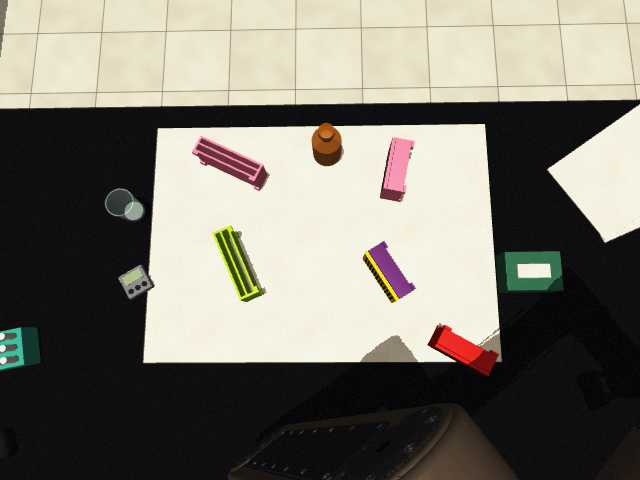

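View pics/scene0.png

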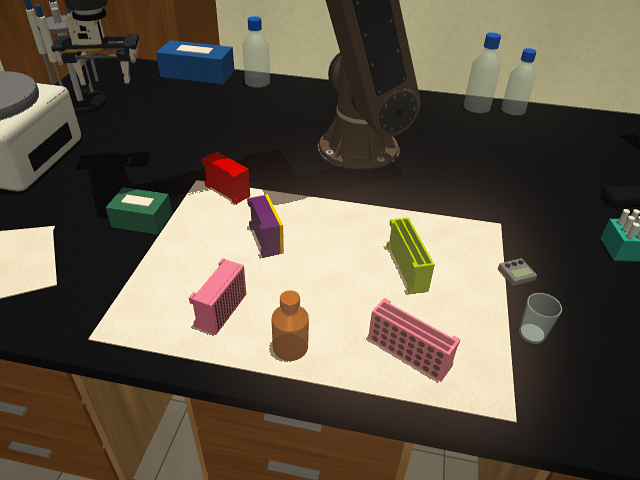

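Tip-rack candidates in the top view are purple/yellow (388,271), pink (397,169) and red (463,349). The purple one with the yellow top is meant. Tube-rack candidates are lime (238,264) and pink (230,163), and lime is meant. I'll confirm both in one enlarged crop and find which side the lime rack's holes are on.

```bash
python3 - <<'E'
from h import *
t=cv2.imread("pics/top0.png");s=cv2.imread("pics/scene0.png")
R=lambda i,x,y:cv2.resize(i[y:y+100,x:x+100],(400,300),interpolation=cv2.INTER_CUBIC)
cv2.imwrite("pics/crop.png",np.vstack([np.hstack([R(t,190,215),R(t,340,220)]),np.hstack([R(s,365,205),R(s,215,175)])]))
hsv=cv2.cvtColor(t,cv2.COLOR_BGR2HSV)
for nm,lo,hi,c in(("lime",(30,120,60),(42,255,255),(237,266)),("purple",(130,80,30),(155,255,255),(388,271)),("yellow",(18,150,100),(29,255,255),(380,275))):
    m=cv2.inRange(hsv,lo,hi); k=np.zeros_like(m);k[c[1]-50:c[1]+50,c[0]-45:c[0]+45]=1;m*=k
    b=cv2.boxPoints(cv2.minAreaRect(cv2.findNonZero(m)));print(nm,np.round(b).tolist())
    for p in b: print("  ",np.round(ray("top",p,.08),3), np.round(ray("top",p,.0),3))
E
```

```text
lime [[211.0, 233.0], [233.0, 223.0], [263.0, 294.0], [241.0, 303.0]]
   [0.559 0.237 0.08 ] [0.575 0.257 0.   ]
   [0.58  0.189 0.08 ] [0.597 0.206 0.   ]
   [0.425 0.12  0.08 ] [0.431 0.131 0.   ]
   [0.406 0.167 0.08 ] [0.41  0.182 0.   ]
purple [[368.0, 251.0], [383.0, 240.0], [415.0, 288.0], [399.0, 298.0]]
   [ 0.516 -0.104  0.08 ] [ 0.529 -0.11   0.   ]
   [ 0.539 -0.138  0.08 ] [ 0.554 -0.147  0.   ]
   [ 0.436 -0.203  0.08 ] [ 0.442 -0.216  0.   ]
   [ 0.414 -0.169  0.08 ] [ 0.419 -0.18   0.   ]
yellow [[361.0, 255.0], [368.0, 251.0], [399.0, 299.0], [392.0, 303.0]]
   [ 0.507 -0.089  0.08 ] [ 0.519 -0.094  0.   ]
   [ 0.516 -0.104  0.08 ] [ 0.529 -0.11   0.   ]
   [ 0.414 -0.167  0.08 ] [ 0.419 -0.178  0.   ]
   [ 0.404 -0.153  0.08 ] [ 0.408 -0.162  0.   ]
```

View pics/crop.png

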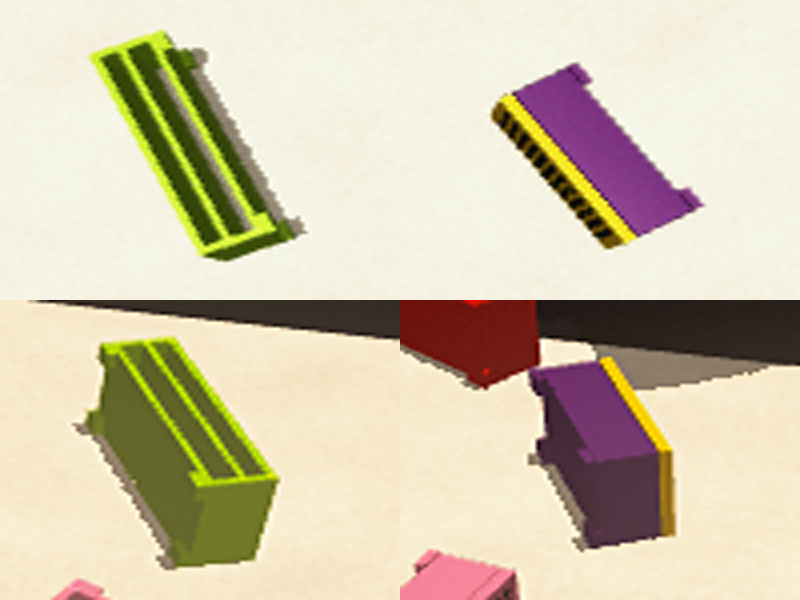

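Both targets are confirmed. In the top-view crop, both hole faces point left (world +y side), with the feet on the right. I'll push with the closed fingertips toward d≈(0.53,-0.85) for the tip rack and d≈(0.42,-0.91) for the tube rack, starting with the tip rack.

>>> move_arm --pt "10 28 0 0 0 2.4" --pt "10 28 0 0 0 2.4" --pt "10 28 0 0 0 2.4" --pt "10 28 0 0 0 2.4" --pt "10 28 0 0 0 2.4" --claw 255 --squeeze 20

```text
t: 1.12
eef_pos: [0.2783, -0.494, 0.4046]
ee_rot: [-3.142, 0.0, -2.586]
force: [1.2, 0.2, 0.4]
width: 0.0602
```

>>> move_arm --pt "10 28 0 0 0 0" --pt "10 28 0 0 0 0" --pt "10 28 0 0 0 0" --pt "10 28 0 0 0 0" --pt "10 28 0 0 0 0"

```text
t: 1.53
eef_pos: [0.3283, -0.3539, 0.4049]
ee_rot: [-3.141, 0.0, -2.587]
force: [0.7, 0.0, 0.5]
width: 0.0263
```

>>> move_arm --pt "10 28 0 0 0 0" --pt "10 28 0 0 0 0" --pt "10 28 0 0 0 0" --pt "10 28 0 0 0 0" --pt "10 28 0 0 0 0"

```text
t: 1.95
eef_pos: [0.3782, -0.2139, 0.405]
ee_rot: [-3.141, 0.001, -2.587]
force: [1.5, 0.2, 0.3]
width: 0.0007
```

>>> move_arm --pt "10 28 0 0 0 0" --pt "10 28 0 0 0 0" --pt "10 28 0 0 0 0" --pt "10 28 0 0 0 0" --pt "10 28 0 0 0 0"

```text
t: 2.37
eef_pos: [0.4282, -0.0738, 0.4051]
ee_rot: [-3.141, 0.001, -2.587]
force: [0.3, 0.2, -0.6]
width: 0.0004
```

>>> move_arm --pt "0 0 -32 0 0 0" --pt "0 0 -32 0 0 0" --pt "0 0 -32 0 0 0" --pt "0 0 -32 0 0 0" --pt "0 0 -32 0 0 0"

```text
t: 2.78
eef_pos: [0.428, -0.0751, 0.2439]
ee_rot: [-3.141, 0.002, -2.587]
force: [0.3, 0.3, -1.3]
width: 0.0006
```

```bash
python3 - <<'E'
from h import *
a=save("scene","a.png");b=save("top","b.png")
cv2.imwrite("pics/ab.png",np.vstack([cv2.resize(a[120:300,150:390],(400,300)),cv2.resize(b[180:360,280:520],(400,300))])[:,:,::-1])
E
```

```text
(no output)
```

View pics/ab.png

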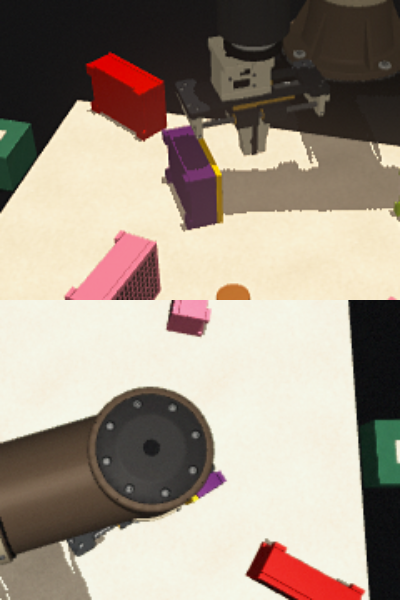

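The picture shows the closed fingers standing on the hole-face side of the purple rack with a clear gap. Pushing now.

>>> move_arm --pt "4.2 -6.8 0 0 0 0" --pt "4.2 -6.8 0 0 0 0" --pt "4.2 -6.8 0 0 0 0" --pt "4.2 -6.8 0 0 0 0" --pt "4.2 -6.8 0 0 0 0"

```text
t: 3.3
eef_pos: [0.4501, -0.1102, 0.2459]
ee_rot: [-3.141, 0.002, -2.588]
force: [-0.1, 0.9, -0.4]
width: 0.0004
```

>>> move_arm --pt "2.6 -4.3 0 0 0 0" --pt "2.6 -4.3 0 0 0 0" --pt "2.6 -4.3 0 0 0 0" --pt "2.6 -4.3 0 0 0 0" --pt "2.6 -4.3 0 0 0 0"

```text
t: 3.72
eef_pos: [0.4623, -0.1311, 0.2446]
ee_rot: [3.141, -0.0, -2.587]
force: [-0.1, 0.4, 0.1]
width: 0.0005
```

>>> move_arm --pt "2.6 -4.3 0 0 0 0" --pt "2.6 -4.3 0 0 0 0" --pt "2.6 -4.3 0 0 0 0" --pt "2.6 -4.3 0 0 0 0" --pt "2.6 -4.3 0 0 0 0"

```text
t: 4.13
eef_pos: [0.4754, -0.1527, 0.2446]
ee_rot: [3.142, -0.0, -2.587]
force: [0.1, -0.1, -0.4]
width: 0.0004
```

```bash
python3 - <<'E'
from h import *
a=save("scene","c.png");print(arm.get_state()["force"])
cv2.imwrite("pics/c2.png",cv2.resize(a[120:300,150:390],(480,360))[:,:,::-1])
E
```

```text
[-0.08665701 -0.80321908  1.03126669]
```

View pics/c2.png

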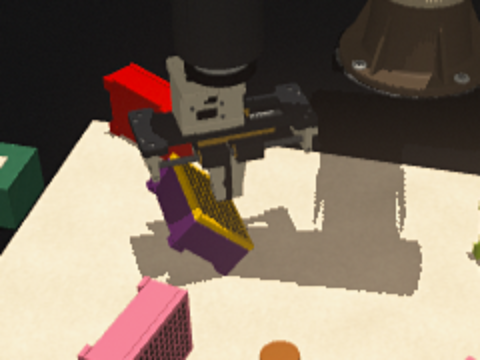

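The rack is tilted about 25–30° and turning about its lower edge. Continuing past balance.

>>> move_arm --pt "2.1 -3.4 0 0 0 0" --pt "2.1 -3.4 0 0 0 0" --pt "2.1 -3.4 0 0 0 0" --pt "2.1 -3.4 0 0 0 0" --pt "2.1 -3.4 0 0 0 0"

```text
t: 4.6
eef_pos: [0.4858, -0.1696, 0.2447]
ee_rot: [-3.142, 0.0, -2.587]
force: [0.4, 0.1, -0.4]
width: 0.0001
```

>>> move_arm --pt "1.1 -1.7 0 0 0 0" --pt "1.1 -1.7 0 0 0 0" --pt "1.1 -1.7 0 0 0 0" --pt "0 0 0 0 0 0" --pt "0 0 0 0 0 0"

```text
t: 5.02
eef_pos: [0.4889, -0.1744, 0.2446]
ee_rot: [3.142, -0.0, -2.587]
force: [-1.1, 0.0, 0.1]
width: 0.0007
```

```bash
python3 - <<'E'
from h import *
a=save("scene","d.png");print(arm.get_state()["force"])
cv2.imwrite("pics/d2.png",cv2.resize(a[120:300,150:390],(480,360))[:,:,::-1])
E
```

```text
[ 0.64317031 -0.33020817  0.25739241]
```

View pics/d2.png

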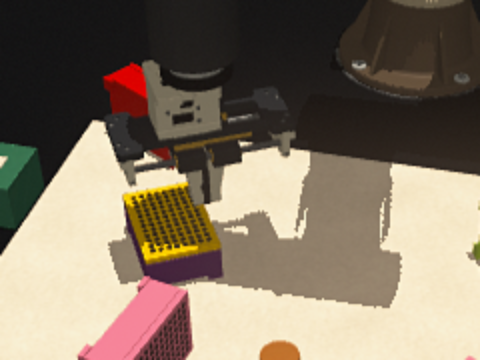

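The tip rack is down flat with the holes up. Now for the lime rack.

>>> move_arm --pt "0 0 32 0 0 0" --pt "0 0 32 0 0 0" --pt "0 0 32 0 0 0" --pt "0 0 32 0 0 0" --pt "0 0 32 0 0 0"

```text
t: 5.48
eef_pos: [0.4884, -0.1742, 0.4064]
ee_rot: [3.142, 0.0, -2.587]
force: [0.9, -0.1, -0.1]
width: 0.0002
```

>>> move_arm --pt "-2 29 0 0 0 -1.4" --pt "-2 29 0 0 0 -1.4" --pt "-2 29 0 0 0 -1.4" --pt "-2 29 0 0 0 -1.4" --pt "-2 29 0 0 0 -1.4"

```text
t: 5.9
eef_pos: [0.4783, -0.0281, 0.4049]
ee_rot: [3.142, 0.001, -2.711]
force: [0.5, 0.3, 0.4]
width: 0.0008
```

>>> move_arm --pt "-2 29 0 0 0 0" --pt "-2 29 0 0 0 0" --pt "-2 29 0 0 0 0" --pt "-2 29 0 0 0 0" --pt "-2 29 0 0 0 0"

```text
t: 6.32
eef_pos: [0.4683, 0.117, 0.4048]
ee_rot: [3.141, 0.0, -2.709]
force: [1.3, -0.2, 0.5]
width: 0.0003
```

>>> move_arm --pt "-2 29 0 0 0 0" --pt "-2 29 0 0 0 0" --pt "-2 29 0 0 0 0" --pt "-2 29 0 0 0 0" --pt "-2 29 0 0 0 0"

```text
t: 6.73
eef_pos: [0.4583, 0.262, 0.4048]
ee_rot: [3.141, 0.0, -2.709]
force: [0.4, -0.3, 0.1]
width: 0.0007
```

>>> move_arm --pt "0 0 -33 0 0 0" --pt "0 0 -33 0 0 0" --pt "0 0 -33 0 0 0" --pt "0 0 -33 0 0 0" --pt "0 0 -33 0 0 0"

```text
t: 7.15
eef_pos: [0.4585, 0.2606, 0.2385]
ee_rot: [3.141, 0.001, -2.709]
force: [-0.0, 0.8, -0.0]
width: 0.0006
```

```bash
python3 - <<'E'
from h import *
a=save("scene","e.png")
cv2.imwrite("pics/e2.png",cv2.resize(a[150:330,320:560],(480,360))[:,:,::-1])
E
```

```text
(no output)
```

View pics/e2.png

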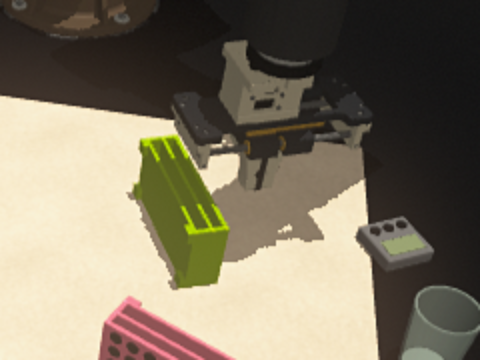

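The fingers are on the hole-face side of the lime rack and clear of it. Pushing.

>>> move_arm --pt "3.3 -7.3 0 0 0 0" --pt "3.3 -7.3 0 0 0 0" --pt "3.3 -7.3 0 0 0 0" --pt "3.3 -7.3 0 0 0 0" --pt "3.3 -7.3 0 0 0 0"

```text
t: 7.62
eef_pos: [0.4762, 0.2235, 0.2415]
ee_rot: [3.141, 0.003, -2.71]
force: [0.0, -0.2, 1.5]
width: 0.0006
```

>>> move_arm --pt "2.1 -4.5 0 0 0 0" --pt "2.1 -4.5 0 0 0 0" --pt "2.1 -4.5 0 0 0 0" --pt "2.1 -4.5 0 0 0 0" --pt "2.1 -4.5 0 0 0 0"

```text
t: 8.03
eef_pos: [0.4862, 0.2013, 0.2398]
ee_rot: [3.142, 0.0, -2.709]
force: [-1.0, 0.2, 0.4]
width: 0.0006
```

>>> move_arm --pt "2.1 -4.5 0 0 0 0" --pt "2.1 -4.5 0 0 0 0" --pt "2.1 -4.5 0 0 0 0" --pt "2.1 -4.5 0 0 0 0" --pt "0 0 0 0 0 0"

```text
t: 8.45
eef_pos: [0.4945, 0.1829, 0.2395]
ee_rot: [-3.141, -0.001, -2.71]
force: [-0.0, 0.0, -0.2]
width: 0.0002
```

```bash
python3 - <<'E'
from h import *
a=save("scene","f.png")
cv2.imwrite("pics/f2.png",cv2.resize(a[150:330,320:560],(480,360))[:,:,::-1])
E
```

```text
(no output)
```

View pics/f2.png

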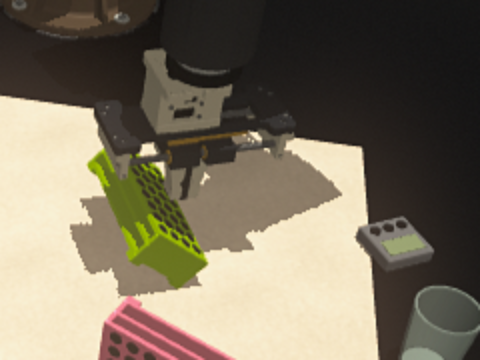

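The lime rack is tilted about 30° and turning properly. I'll push a little further, wait, then lift and look.

>>> move_arm --pt "1.7 -3.6 0 0 0 0" --pt "1.7 -3.6 0 0 0 0" --pt "1.7 -3.6 0 0 0 0" --pt "1.7 -3.6 0 0 0 0" --pt "1.7 -3.6 0 0 0 0"

```text
t: 8.92
eef_pos: [0.503, 0.1653, 0.2396]
ee_rot: [-3.142, -0.0, -2.709]
force: [-0.3, -0.3, -0.6]
width: 0.0004
```

>>> move_arm --pt "0.8 -1.8 0 0 0 0" --pt "0.8 -1.8 0 0 0 0" --pt "0 0 0 0 0 0" --pt "0 0 0 0 0 0" --pt "0 0 0 0 0 0"

```text
t: 9.33
eef_pos: [0.5044, 0.1621, 0.2397]
ee_rot: [3.142, 0.0, -2.71]
force: [-0.1, -0.4, -0.6]
width: 0.0006
```

>>> move_arm --pt "-1 2 20 0 0 0" --pt "0 0 32 0 0 0" --pt "0 0 32 0 0 0" --pt "0 0 32 0 0 0" --pt "0 0 32 0 0 0"

```text
t: 9.75
eef_pos: [0.5031, 0.164, 0.3893]
ee_rot: [3.142, 0.0, -2.709]
force: [0.8, 0.4, 0.1]
width: 0.0005
```

```bash
python3 - <<'E'
from h import *
save("scene","g.png");save("top","g2.png")
for t,z in(("tip_rack_mid",.025),("tube_rack_mid",.022),("bottle",0),("beaker",0),("tissue_box",0),("timer",0)):
    print(t,[(np.round(d["xy"]),round(d["score"],2),np.round(ray("scene",d["xy"],z)[:2],3)) for d in arm.spot_point(t,"scene")])
E
```

```text
tip_rack_mid [(array([227., 176.]), 0.68, array([ 0.272, -0.313]))]
tube_rack_mid [(array([410., 339.]), 0.78, array([0.714, 0.205])), (array([379., 266.]), 0.62, array([0.523, 0.124]))]
bottle [(array([292., 347.]), 0.57, array([ 0.767, -0.013])), (array([517., 272.]), 0.52, array([0.448, 0.428]))]
beaker [(array([535., 331.]), 0.95, array([0.617, 0.452]))]
tissue_box [(array([142., 222.]), 0.9, array([ 0.477, -0.463])), (array([536., 332.]), 0.68, array([0.62 , 0.453]))]
timer [(array([516., 274.]), 0.83, array([0.453, 0.427]))]
```

View pics/g.png

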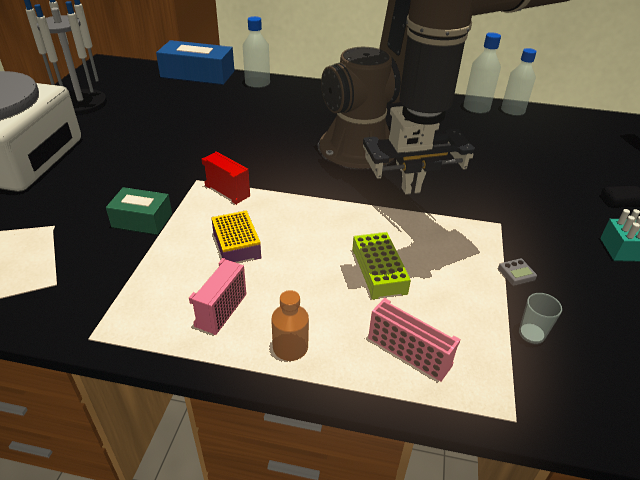

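Both racks are flat with the holes up: tip rack at (236,235), tube rack at (380,264). The bystanders haven't moved and the arm is clear. Handing in.

```bash
python3 -c "
from station import arm
print(arm.job_done())"
```

```text
the job is handed in; nothing more can be done
None
```

I pushed both racks over with the closed fingertips, and each came down on its feet with the holes up. I handed the job in at about 10 s of the 48 s allowed; no verdict is reported.

- **Final picture:** the purple/yellow tip rack and the lime tube rack both lie flat. The bottle, beaker, tissue box, timer and the pink and red look-alikes are where they started. The gripper is lifted clear of everything.
- **Movement and forces:** the tube rack's middle moved about 60 mm, well inside the 150 mm limit. The force readings between moves stayed below about 2 N.
- **Checks that failed or disagreed:** on the last look, the network's only answer for `tip_rack_mid` was the red look-alike. It also ranked the pink tube rack above the lime one. I judged the tip rack's flatness and position by eye from the picture, not by a measured position.

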